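# Clear the push block off the switch desk and switch on

### The arm

A 6-joint arm with a two-finger parallel gripper is mounted at the origin on the work surface. World frame = base frame: x ahead of the robot, y to its left, z up, the work surface at z = 0. Lengths are in m, angles in degrees, forces in N, time in s.
With the tool pointing down it reaches from about 0.25 to 0.725 m from the base axis. Payload 9.7 kg.
Tool frame: the origin (TCP) lies on the centre line of the jaws, within the pads' length; the fingertips stand 14 mm ahead of it and the grasp point (between the pads) lies 5 mm behind it; z points along the fingers, y is the line along which they close (so a half turn about z gives the same grasp; the last joint's range is limited). The gripper opens to 85 mm and grips with 20 to 120 N. Pads are 22 mm wide; open, the fingers measure 114 mm over their backs; the gripper's body (76 mm by 85 mm) begins 54 mm behind the grasp point. The pads swing forward as they close: fully open they stand 13 mm farther back than shut.
Start: joints at [70.417, 4.979, 10.078, 95.1, 0, 90], TCP at [0.184, 0.518, 0.214] pointing down, gripper open.
Joint ranges: [-179.16, 179.16], [-48.56, 103.87], [-65.8, 70.77], [-126.05, 130.52], [-82.76, 87.17], [-180, 180]. Speed limits (degrees/s): [127.2, 127.2, 147.25, 180, 180, 180].

### API

Orientations are given as [roll, pitch, yaw] about the fixed x, y, z axes, in that order (R = Rz(yaw) Ry(pitch) Rx(roll)).
In Python, from workcell import bot, camera, get_calibration, ticket gives the robot as it stands. The module is installed in compiled form; this text tells all that it offers.
- The arm moves only by the tool send_rows, never from a script. Its arguments are lists of equal length, an entry for each row: "linear": the shift along the tool's x, y, z in m, a list of three; "twist": the turn, a rotation vector about the tool's x, y, z in units of 10 degrees (1.0 is 10 degrees), a list of three; "gripper": the opening in per cent of the stroke, from 0 (shut) to 100 (fully open). In form: {"linear": [[x, y, z], ...], "twist": [[wx, wy, wz], ...], "gripper": [gripper, ...]}. A call has 1 to 8 rows; each row shifts and turns the commanded pose from where the row before left it, along the tool's axes as they then stand; what a row does not reach is not made up. A row lasts 1/8 s, in which the tool goes at most 62.5 mm and 10.7 degrees, less where a joint would pass 70% of its speed; a pose out of reach is approached as far as the arm can. A call with a gripper value outside its range is refused whole. The fingers move at their own pace and stop on an object; "grip_force" is the grip in N (left out, the last holds). Time passes only in rows, so rows that do not move let the fingers close. It gives the time, the measured TCP pose, the force, the opening and the grip force at its end, in the units of the state.
- bot.get_obs(): the state, without advancing time (a new reading comes with each control period).
- camera(name): name is "side" or "top"; returns the picture (480x640x3 uint8, red, green, blue); there is no depth.
- get_calibration(name): a dict with "fx", "fy", "cx", "cy" (pixels), "origin" and "orientation" of the camera in the world. Camera axes: x right, y down, z forward; pixel columns grow to the right and rows downward; lengths in m; the calibration is good to about 2 mm. A picture is of the moment at which its call begins. get_calibration takes no time and is no camera call.
- ticket.job_done(): hands the job in; it is judged then, once.
The state is a dict: "time": time; "q": joint angles; "qd": joint speeds; "joint_efforts": joint torques, N m; "ee_pos": TCP position; "tcp_rot": TCP orientation; "wrist_force": force on the tool from outside, world axes, zero at the start; "torque": the same for the moment, N m; "opening": finger opening in m; "grasp_force": force on a finger pad.
Only numpy, scipy, OpenCV 4.12 (cv2) and the standard library are available. Lean on these libraries where they do the work, as an engineer would, in place of code of your own. Each camera call takes 0.05 s, during which the arm holds its last target. There are 200 camera calls.

### The job

A wooden push block has been left lying across the machine's sloping switch desk, on top of the rotary switch. Put the block away first: lay it flat and lengthways in the plywood tray, without dropping it, and slide it fully home against the tray's end stop. Then turn the uncovered switch handle clockwise as far as it goes, into its last detent (on), so that it stays there when let go, and leave the other things on the bench where they are.

Things in the scene. Friction and masses are not known exactly. Their poses are not given: they have to be found in the camera images.
- pushblock: The obstacle: dark wooden push block, base 66 x 200 x 18 mm (x, y, z); centred on it an upright grip board 24 mm thick (x), 110 mm long (y), its top 69 mm above the underside. About 0.3 kg, both ends alike. Origin: centre of the underside; y lengthways, z out of its top. It starts across the desk's two cheeks, over the switch, tilted 25 degrees like the panel.
- desk: Switch desk: fixed grey steel box whose panel slopes 25 degrees down to its front (-x). Origin: on the bench under the panel's centre, z up. Panel 190 mm along the slope, 150 mm wide, between two cheeks 12 mm thick that stand 55 mm proud of it and carry the block; 16 mm tabs on the cheeks stop the block from sliding down.
- panel (a point): Centre of the desk's sloping panel, 105 mm above the bench. In the desk's frame the panel's outward normal is (-0.423, 0, 0.906) and up-slope is (0.906, 0, 0.423).
- switch (a joint): Angle (rad) of the switch handle, growing clockwise as seen facing the panel. Detents at 0 (off; nose 60 degrees left of up-slope), 1.05 (test; nose straight up the slope) and 2.09 (on; nose 60 degrees right; a stop just past it). Starts in or near off or test. Between detents a spring resists with up to 0.35 N m and throws the handle to the nearest one.
- switch_top (a point): Centre of the handle's top, on its axis, 43 mm off the panel. The axis is the panel's normal through the panel's centre. The handle is a black bar 80 mm long, 18 mm thick, centred on the axis, standing from 13 to 43 mm off the panel, on a hub 52 mm across and 14 mm high.
- switch_nose (a point): The nose end (with a white line) of the handle's bar, 40 mm from its axis, at the height of its top.
- tray: Parking tray: fixed, shallow, plywood, 270 x 110 mm (x, y). Origin: centre of its underside; x points to the end stop, z up. Floor 6 mm above the bench, side walls 16 mm high, 98 mm apart inside; the -x end is open. The end stop, 28 mm high, has its inner face at x = 115 mm: a block fully home has its origin at x = 15 mm.
- tray_stop (a point): Middle of the foot of the end stop's inner face, on the tray's floor.
- jar: Bystander: glass jar, 54 mm across, 75 mm high, standing. Origin: centre of underside.
- glue: Bystander: white glue bottle, 60 mm across, 170 mm high, standing. Origin: centre of underside.
- chisel: Bystander: chisel with a pale wooden handle, 190 mm long, lying along its x axis. Origin near its middle, underside.
- mallet: Bystander: wooden mallet, 240 mm long, lying. Origin at its underside.
- square: Bystander: try square, 120 mm dark wooden stock and 170 mm steel blade, lying. Origin: underside of the stock's middle.
- offcut: Bystander: wooden offcut 160 x 70 x 30 mm. Origin: centre of underside.
- handplane: Bystander: hand plane 170 x 52 mm, 80 mm high. Origin: centre of underside.
Things that resemble listed ones, but are neither listed nor needed, are in the scene too. Leave any pink or red look-alike of the pushblock alone.

How it is judged (in metres and radians):
On the way, in this order (a step that is already met when the one before it is completed fails the run):
1. the push block lies released, fully home in the tray, before the switch is turned on (x of pushblock in the frame of tray between 0.01 and 0.02 m and y of pushblock in the frame of tray between -0.022 and 0.022 m and z of pushblock in the frame of tray below 0.01 m and angle between pushblock's own z axis and vertical below 0.08 rad and angle between the y axis of pushblock and the x axis of tray, either way round below 0.12 rad and contact force between the fingers and pushblock below 0.1 N and linear speed of pushblock below 0.02 m/s and value of joint switch below 1.5 rad), for 0.2 s.
2. the switch is turned to its last detent (value of joint switch above 1.95 rad), for 0.2 s.
At the end, for the whole second after the job is handed in: The push block lies flat and lengthways in the tray (within 0.12 rad, either way round), its end within 5 mm of the end stop, released and at rest; the switch handle stays in its last detent (above 1.95 rad); every bystander is within 40 mm of where it was (x of pushblock in the frame of tray between 0.01 and 0.02 m and y of pushblock in the frame of tray between -0.022 and 0.022 m and z of pushblock in the frame of tray below 0.01 m and angle between pushblock's own z axis and vertical below 0.08 rad and angle between the y axis of pushblock and the x axis of tray, either way round below 0.12 rad and contact force between the fingers and pushblock below 0.1 N and linear speed of pushblock below 0.02 m/s and value of joint switch above 1.95 rad and velocity of joint switch between -0.1 and 0.1 rad/s and distance of each of jar, glue, chisel, mallet, square, offcut, handplane from where it was at the start of the episode below 0.04 m); the robot touches nothing.
It fails at once if the push block is dropped (moves faster than 0.7 m/s with the fingers off it) (linear speed of pushblock above 0.7 m/s and contact force between the fingers and pushblock below 0.05 N).
It fails at once if a bystander is moved by more than 40 mm (distance of any of jar, glue, chisel, mallet, square, offcut, handplane from where it was at the start of the episode above 0.04 m).
It also fails if it takes over 72 s, if anything falls off the work surface, if the arm or the gripper's body presses on something with over 40 N, if the wrist force passes 120 N, or if a joint passes its speed limit or range.

## Working session

There is one attempt and no reset: what is moved stays moved. The work goes in short steps, Python scripts to look and compute and a tool call to move; the robot and the scene stay as the last step left them, time stands still between calls to the robot, and variables do not carry over. Pictures are saved under pics/ and viewed, at most 10 in all, crops included, and the job is handed in when it is done.

Besides the shell and the picture viewer there is one more tool, called after "Request:" in YAML: its name, and indented under it one key for each argument. send_rows: Moves the arm, as the interface text tells. Its arguments: {"type":"object","properties":{"linear":{"type":"array"},"twist":{"type":"array"},"gripper":{"type":"array"},"grip_force":{"type":"number"}},"required":["linear","twist","gripper"]}

```bash
mkdir -p pics; python3 - <<'E'
from workcell import bot,camera,get_calibration
import cv2
for n in("top","side"):
    cv2.imwrite(f"pics/{n}0.png",camera(n)[:,:,::-1]); print(get_calibration(n))
print(bot.get_obs())
E
```

```text
{'fx': 506.90890730151324, 'fy': 506.90890730151324, 'cx': 320.93432425914574, 'cy': 241.76739293317345, 'origin': array([ 0.45293   , -0.05397157,  1.43895838]), 'orientation': array([-175.7968694 ,   -1.17686971,  -88.64729798])}
{'fx': 472.231298241012, 'fy': 472.231298241012, 'cx': 324.49920011175675, 'cy': 235.08192424602015, 'origin': array([0.29685037, 0.9675711 , 0.83419084]), 'orientation': array([-122.94102071,   -0.91212598, -164.12702863])}
{'time': 0.1, 'q': array([ 7.04164590e+01,  5.00882378e+00,  1.00383627e+01,  9.50982101e+01,
       -9.99150879e-05,  9.00008481e+01]), 'qd': array([-0.01069327, -0.07674855,  0.15854097, -0.01212152, -0.0706338 ,
        0.00863006]), 'joint_efforts': array([ 1.91491432e-03, -5.21560979e+01,  4.65654087e+01,  1.59913773e-02,
        1.03249297e-04,  5.82834900e-06]), 'ee_pos': array([0.18427669, 0.51797829, 0.21363992]), 'tcp_rot': array([-1.79931329e+02,  1.00931515e-04,  1.60415611e+02]), 'wrist_force': array([ 0.31745446, -0.04069729,  0.10502106]), 'torque': array([ 0.00755729,  0.03876469, -0.00459473]), 'grasp_force': 0.0, 'opening': 0.08555364237279592}
```

View pics/top0.png

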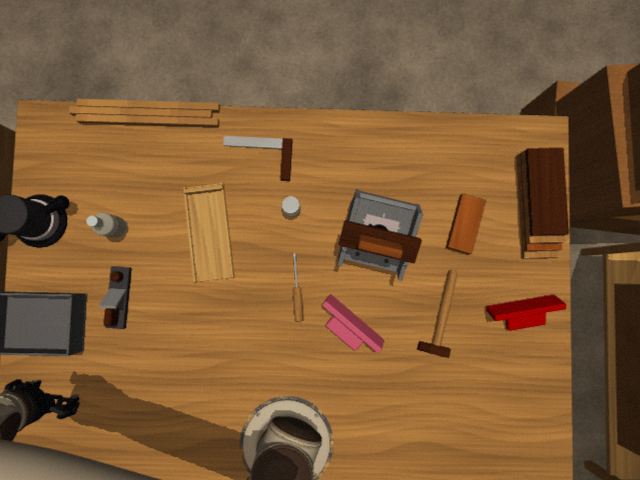

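View pics/side0.png

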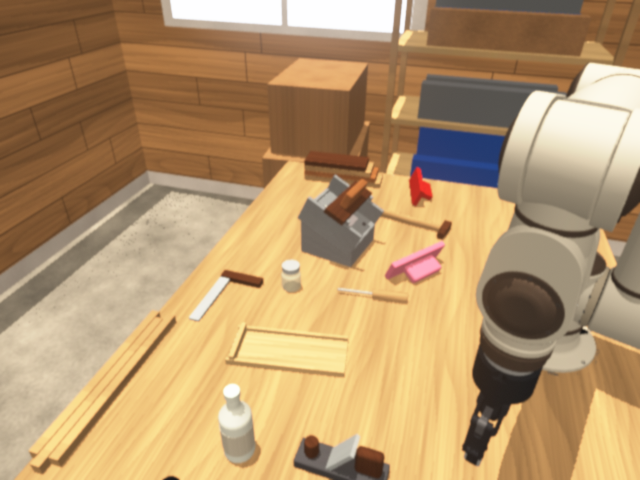

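```bash
python3 - <<'E'
import cv2,numpy as np
a=cv2.imread("pics/top0.png")
c=cv2.resize(a[180:290,325:435],None,fx=5,fy=5,interpolation=cv2.INTER_CUBIC)
cv2.imwrite("pics/c1.png",c)
b=cv2.imread("pics/side0.png")
c=cv2.resize(b[170:270,290:390],None,fx=5,fy=5,interpolation=cv2.INTER_CUBIC)
cv2.imwrite("pics/c2.png",c)
E
cat > h.py <<'E'
import numpy as np,cv2
from scipy.spatial.transform import Rotation as R
from workcell import bot,camera,get_calibration
def ray(n,uv):
    k=get_calibration(n); r=R.from_euler('xyz',k['orientation'],degrees=True)
    return np.array(k['origin']),r.apply([(uv[0]-k['cx'])/k['fx'],(uv[1]-k['cy'])/k['fy'],1])
def onz(n,uv,z):
    o,d=ray(n,uv); return o+d*(z-o[2])/d[2]
def proj(n,p):
    k=get_calibration(n); r=R.from_euler('xyz',k['orientation'],degrees=True)
    c=r.inv().apply(np.array(p)-k['origin']); return np.array([k['fx']*c[0]/c[2]+k['cx'],k['fy']*c[1]/c[2]+k['cy']])
def tri(ut,us):
    o1,d1=ray('top',ut);o2,d2=ray('side',us)
    t=np.linalg.lstsq(np.c_[d1,-d2],o2-o1,rcond=None)[0]
    a,b=o1+t[0]*d1,o2+t[1]*d2
    return (a+b)/2,np.linalg.norm(a-b)
def rel(pos,Rt):
    "shift and rotvec (10deg units), in tool axes, from present pose to target"
    o=bot.get_obs(); r=R.from_euler('xyz',o['tcp_rot'],degrees=True)
    return np.round(r.inv().apply(np.array(pos)-o['ee_pos']),4),np.round(np.degrees((r.inv()*Rt).as_rotvec())/10,3)
E
```

```text
(no output)
```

View pics/c1.png

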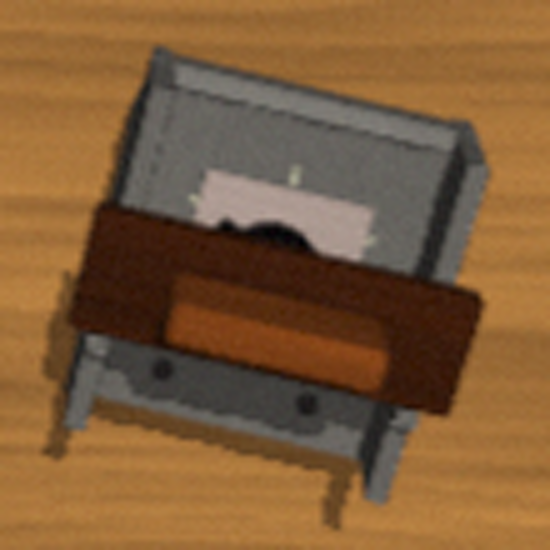

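View pics/c2.png

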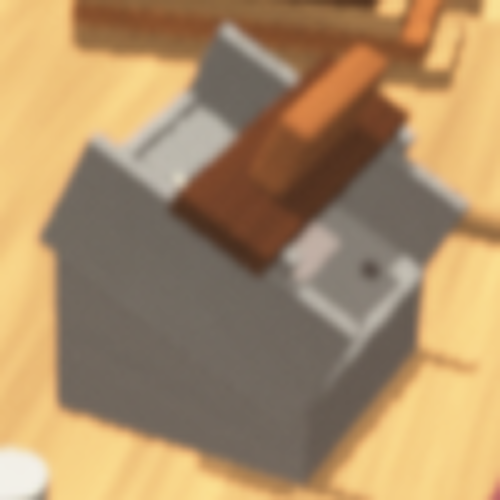

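c1 (top, zoomed) shows the block across the desk, its grip-board top centred near crop (273,348). c2 (side, zoomed) shows the same board top near (338,90), with the base's left end at (172,207)–(258,270).

```bash
python3 - <<'E'
from h import *
T=lambda u,v:(325+u/5,180+v/5)
S=lambda u,v:(290+u/5,170+v/5)
for nm,t,s in [("boardtop",(273,348),(338,90)),("baseLup",(103,205),(175,203)),("baseRfront",(448,412),(405,115)),("cheekLback",(158,48),(97,138)),("cheekRback",(470,122),(228,25)),
  ("baseLfront",(75,325),(260,262))]:
    p,e=tri(T(*t),S(*s)); print(nm,p.round(4),round(e,4))
a=cv2.imread("pics/top0.png"); hsv=cv2.cvtColor(a,cv2.COLOR_BGR2HSV)
print(hsv[235,210],hsv[186,205],hsv[235,250],hsv[235,175])
g=cv2.GaussianBlur(a,(3,3),0).astype(int)
# tray edges: rows profile for walls
for r in (200,220,240,260): print(r,[tuple(a[r,c]) [1] for c in range(180,245)])
print([a[r,208][1] for r in range(178,200)],[a[r,213][1] for r in range(270,290)])
E
```

```text
boardtop [ 0.527  -0.2198  0.2153] 0.002
baseLup [ 0.5998 -0.1387  0.1729] 0.0015
baseRfront [ 0.5017 -0.3177  0.1538] 0.0006
cheekLback [ 0.6656 -0.1656  0.1919] 0.0242
cheekRback [ 0.6306 -0.3206  0.1969] 0.0267
baseLfront [ 0.5436 -0.1265  0.1512] 0.0049
[ 18 149 194] [ 18 152 174] [ 16 163 180] [ 16 165 168]
200 [np.uint8(116), np.uint8(116), np.uint8(119), np.uint8(116), np.uint8(128), np.uint8(139), np.uint8(127), np.uint8(91), np.uint8(112), np.uint8(136), np.uint8(129), np.uint8(123), np.uint8(122), np.uint8(128), np.uint8(137), np.uint8(142), np.uint8(150), np.uint8(149), np.uint8(144), np.uint8(139), np.uint8(139), np.uint8(143), np.uint8(141), np.uint8(140), np.uint8(144), np.uint8(143), np.uint8(144), np.uint8(136), np.uint8(136), np.uint8(143), np.uint8(154), np.uint8(154), np.uint8(148), np.uint8(140), np.uint8(141), np.uint8(147), np.uint8(154), np.uint8(150), np.uint8(139), np.uint8(139), np.uint8(142), np.uint8(138), np.uint8(139), np.uint8(144), np.uint8(111), np.uint8(98), np.uint8(119), np.uint8(120), np.uint8(116), np.uint8(117), np.uint8(117), np.uint8(117), np.
[... 3057 characters left out ...]
uint8(117), np.uint8(112), np.uint8(119), np.uint8(115), np.uint8(116)]
[np.uint8(103), np.uint8(105), np.uint8(108), np.uint8(110), np.uint8(112), np.uint8(108), np.uint8(117), np.uint8(140), np.uint8(142), np.uint8(139), np.uint8(136), np.uint8(135), np.uint8(76), np.uint8(57), np.uint8(87), np.uint8(132), np.uint8(144), np.uint8(138), np.uint8(140), np.uint8(134), np.uint8(136), np.uint8(138)] [np.uint8(143), np.uint8(145), np.uint8(146), np.uint8(145), np.uint8(142), np.uint8(142), np.uint8(140), np.uint8(140), np.uint8(143), np.uint8(117), np.uint8(123), np.uint8(130), np.uint8(121), np.uint8(118), np.uint8(116), np.uint8(119), np.uint8(115), np.uint8(115), np.uint8(111), np.uint8(106)]
```

```bash
cat >> h.py <<'E'
yaw=np.radians(-12.5); C,S_=np.cos(yaw),np.sin(yaw)
n=np.array([-.4226*C,-.4226*S_,.9063]); u=np.array([.9063*C,.9063*S_,.4226])
def tool(z,y): return R.from_matrix(np.c_[np.cross(y,z),y,z])
Rdesk=tool(-n,u)
BT=np.array([.528,-.222,.212])
E
python3 - <<'E'
from h import *
L=[onz('top',p,.016) for p in [(184,200),(186,220),(187.9,240),(190.2,260)]]
Q=[onz('top',p,.0) for p in [(224.3,200),(226.5,220),(229.3,240),(231.5,260)]]
I=[onz('top',p,.016) for p in [(186.8,200),(188.7,220),(191.2,240),(193.2,260)]]
for X in(L,Q,I):
    X=np.array(X); f=np.polyfit(X[:,0],X[:,1],1); print(X.round(4)[[0,-1],:2],np.degrees(np.arctan(f[0])))
print("stop outer",onz('top',(208,183.8),.028),"inner top",onz('top',(208,189.6),.028),"open end",onz('top',(213,279),.006))
p=BT+n*.08
print(rel(p,Rdesk)); o=bot.get_obs(); print(p,Rdesk.as_euler('xyz',degrees=True))
E
```

```text
[[0.6664 0.3077]
 [0.498  0.2832]] 8.240136526956546
[[0.6719 0.1975]
 [0.5013 0.1708]] 9.011338046295295
[[0.6666 0.2999]
 [0.4982 0.2748]] 8.553156153643478
stop outer [0.71218022 0.2397808  0.028     ] inner top [0.69577105 0.23912629 0.028     ] open end [0.44652647 0.21961725 0.006     ]
(array([-0.5383, -0.5862, -0.0702]), array([-2.051, -1.802,  8.151]))
[ 0.49499338 -0.21468261  0.284504  ] [155.00075974   0.          77.5       ]
```

Request:
send_rows:
  linear:
    - [0, 0, -0.04]
    - [0, 0, -0.03]
    - [-0.034, -0.037, 0]
    - [-0.034, -0.037, 0]
    - [-0.034, -0.037, 0]
    - [-0.034, -0.037, 0]
    - [-0.034, -0.037, 0]
    - [-0.034, -0.037, 0]
  twist:
    - [0, 0, 0]
    - [0, 0, 0]
    - [0, 0, 0]
    - [0, 0, 0]
    - [0, 0, 0]
    - [0, 0, 0]
    - [0, 0, 0]
    - [0, 0, 0]
  gripper: [100, 100, 100, 100, 100, 100, 100, 100]
  grip_force: 40

```text
time: 1.1
ee_pos: [0.3024, 0.2391, 0.2841]
tcp_rot: [-180.0, 0.0, 160.4]
wrist_force: [1.6, -0.3, -0.5]
opening: 0.0853
grasp_force: 0.0
```

Request:
send_rows:
  linear:
    - [-0.034, -0.037, 0]
    - [-0.034, -0.037, 0]
    - [-0.034, -0.037, 0]
    - [-0.034, -0.037, 0]
    - [-0.034, -0.037, 0]
    - [-0.034, -0.037, 0]
    - [-0.034, -0.037, 0]
    - [-0.034, -0.037, 0]
  twist:
    - [0, 0, 0]
    - [0, 0, 0]
    - [0, 0, 0]
    - [0, 0, 0]
    - [0, 0, 0]
    - [0, 0, 0]
    - [0, 0, 0]
    - [0, 0, 0]
  gripper: [100, 100, 100, 100, 100, 100, 100, 100]

```text
time: 2.1
ee_pos: [0.4595, -0.1311, 0.284]
tcp_rot: [180.0, -0.0, 160.4]
wrist_force: [0.3, 1.2, 0.6]
opening: 0.0854
grasp_force: 0.0
```

```bash
python3 -c "
from h import *
print(rel(BT+n*.08,Rdesk),bot.get_obs()['q'])"
```

```text
(array([-0.0615, -0.0668, -0.0005]), array([-2.046, -1.808,  8.148])) [-1.59318677e+01 -2.70298318e+00  1.01605735e+01  1.02876393e+02
  6.05906076e-03  3.67017662e+00]
```

Request:
send_rows:
  linear:
    - [-0.031, -0.033, 0]
    - [-0.031, -0.034, 0]
    - [0, 0, 0]
    - [0, 0, 0]
    - [0, 0, 0]
    - [0, 0, 0]
    - [0, 0, 0]
    - [0, 0, 0]
  twist:
    - [0, 0, 0]
    - [0, 0, 0]
    - [-0.2046, -0.1808, 0.8148]
    - [-0.2046, -0.1808, 0.8148]
    - [-0.2046, -0.1808, 0.8148]
    - [-0.2046, -0.1808, 0.8148]
    - [-0.2046, -0.1808, 0.8148]
    - [-0.2046, -0.1808, 0.8148]
  gripper: [100, 100, 100, 100, 100, 100, 100, 100]

```text
time: 3.1
ee_pos: [0.495, -0.2134, 0.2839]
tcp_rot: [164.7, 4.5, 110.3]
wrist_force: [-0.0, 0.6, -0.1]
opening: 0.0854
grasp_force: 0.0
```

Request:
send_rows:
  linear:
    - [0, 0, 0]
    - [0, 0, 0]
    - [0, 0, 0]
    - [0, 0, 0]
    - [0, 0, 0]
  twist:
    - [-0.2046, -0.1808, 0.8148]
    - [-0.2046, -0.1808, 0.8148]
    - [-0.2046, -0.1808, 0.8148]
    - [-0.2046, -0.1808, 0.8148]
    - [0, 0, 0]
  gripper: [100, 100, 100, 100, 100]

```text
time: 3.72
ee_pos: [0.4946, -0.2128, 0.2842]
tcp_rot: [155.0, 0.0, 77.6]
wrist_force: [-0.2, 0.4, -0.1]
opening: 0.0855
grasp_force: 0.0
```

```bash
python3 -c "
from h import *
print(rel(BT-n*.018,Rdesk),bot.get_obs()['q'])
t=camera('top')[150:300,300:460,::-1]; s=camera('side')[120:270,270:430,::-1]
cv2.imwrite('pics/p1.png',cv2.resize(np.hstack([t,s]),None,fx=2.5,fy=2.5))"
```

```text
(array([-0.0018,  0.0008,  0.098 ]), array([ 0.002, -0.001,  0.01 ])) [-26.59445305 -20.58867133  -9.40462882  76.83309631   5.92432528
  77.08090957]
```

View pics/p1.png

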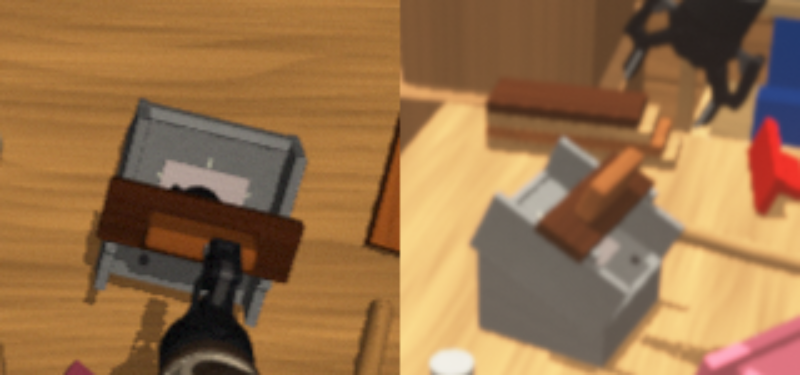

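```bash
python3 -c "
from h import *
o=bot.get_obs(); p=o['ee_pos']
for q in (p-n*.014,p+n*.05,BT,BT-n*.051,p+u*.045,p-u*.045):
  a,b=proj('top',q),proj('side',q); print(((a-[300,150])*2.5).round(),((b-[270,120])*2.5+[400,0]).round())"
```

```text
[201. 275.] [643. 130.]
[203. 302.] [669.  86.]
[201. 249.] [618. 172.]
[200. 231.] [599. 202.]
[215. 236.] [616.  97.]
[189. 324.] [682. 145.]
```

```bash
python3 -c "
from h import *
r=R.from_euler('xyz',[180,0,160.416],degrees=True)
for d in (-.03,0,.014):
  for y in(-.05,.05): 
    q=np.array([.1843,.518,.2136])+r.apply([0,y,d]);print(d,y,proj('side',q).round(),proj('top',q).round())
a=cv2.imread('pics/side0.png')[400:480,440:540];b=cv2.imread('pics/top0.png')[360:440,0:100]
cv2.imwrite('pics/p2.png',cv2.resize(np.hstack([a,b]),None,fx=4,fy=4))"
```

```text
-0.03 -0.05 [495. 411.] [ 78. 399.]
-0.03 0.05 [470. 463.] [ 38. 383.]
0 -0.05 [491. 424.] [ 84. 396.]
0 0.05 [466. 476.] [ 44. 380.]
0.014 -0.05 [489. 429.] [ 87. 394.]
0.014 0.05 [464. 481.] [ 48. 379.]
```

View pics/p2.png

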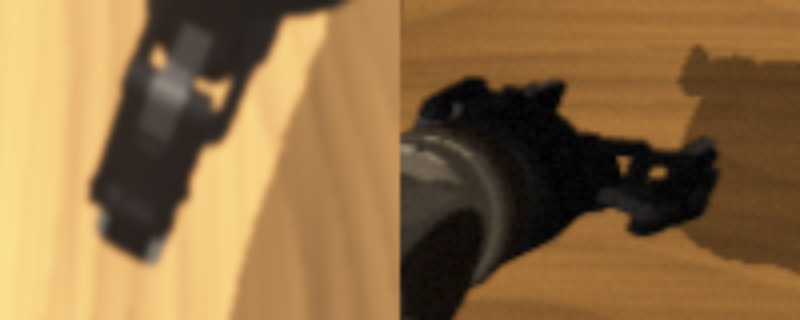

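Request:
send_rows:
  linear:
    - [-0.001, 0.001, 0.025]
    - [-0.001, 0, 0.025]
    - [0, 0, 0]
  twist:
    - [0, 0, 0]
    - [0, 0, 0]
    - [0, 0, 0]
  gripper: [100, 100, 100]

```text
time: 4.2
ee_pos: [0.5159, -0.2199, 0.2369]
tcp_rot: [155.2, -0.0, 77.6]
wrist_force: [-0.3, 0.7, -0.1]
opening: 0.0856
grasp_force: 0.0
```

```bash
python3 -c "
from h import *
o=bot.get_obs(); p=o['ee_pos'];print(p,o['time'])
for q in (p,p+u*.043,p-u*.043,p+u*.057,p-u*.057):
  a,b=proj('top',q),proj('side',q); print(((a-[340,190])*4).round(),((b-[320,130])*4+[400,0]).round())
t=camera('top')[190:290,340:440,::-1]; s=camera('side')[130:230,320:420,::-1]
cv2.imwrite('pics/p3.png',cv2.resize(np.hstack([t,s]),None,fx=4,fy=4))"
```

```text
[ 0.51588838 -0.21990112  0.23694662] 4.2
[164. 257.] [566. 207.]
[183. 191.] [517. 171.]
[144. 321.] [615. 242.]
[190. 169.] [502. 160.]
[138. 341.] [631. 254.]
```

View pics/p3.png

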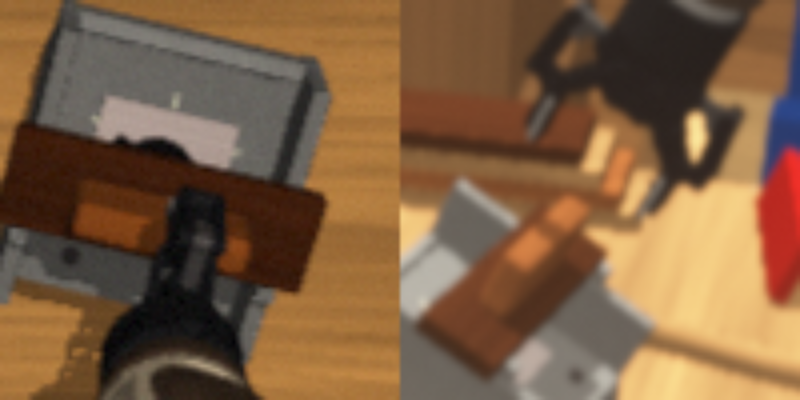

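The side view shows the fingertips at (530,135) and (650,212), standing farther off the board than the numbers say. I'll advance to the planned depth, which is safe either way, and look again.

Request:
send_rows:
  linear:
    - [0, 0, 0.023]
    - [0, 0, 0.023]
    - [0, 0, 0]
  twist:
    - [0, 0, 0]
    - [0, 0, 0]
    - [0, 0, 0]
  gripper: [100, 100, 100]

```text
time: 4.68
ee_pos: [0.5349, -0.2241, 0.1972]
tcp_rot: [155.1, -0.0, 77.6]
wrist_force: [-0.8, 0.5, -0.3]
opening: 0.0853
grasp_force: 0.0
```

```bash
python3 -c "
from h import *
o=bot.get_obs(); p=o['ee_pos'];print(p,o['time'],o['wrist_force'])
print(rel(BT-n*.018,Rdesk))
for q in (p,p+u*.043,p-u*.043):
  a,b=proj('top',q),proj('side',q); print(((a-[340,190])*4).round(),((b-[320,130])*4+[400,0]).round())
t=camera('top')[190:290,340:440,::-1]; s=camera('side')[130:230,320:420,::-1]
cv2.imwrite('pics/p4.png',cv2.resize(np.hstack([t,s]),None,fx=4,fy=4))"
```

```text
[ 0.53491895 -0.22407726  0.19720207] 4.675 [-0.78206847  0.52824115 -0.34866885]
(array([ 0.0005, -0.0003,  0.0015]), array([-0.008, -0.003,  0.005]))
[162. 229.] [538. 250.]
[181. 165.] [491. 215.]
[143. 291.] [586. 285.]
```

View pics/p4.png

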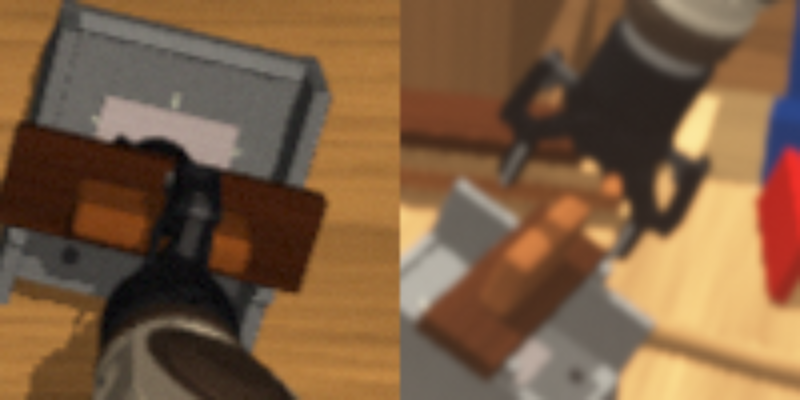

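The side tips are now at (508,180) and (628,252), straddling the board but looking shallow. Another 15 mm suits both estimates; then close.

Request:
send_rows:
  linear:
    - [0, 0, 0.008]
    - [0, 0, 0.008]
    - [0, 0, 0]
    - [0, 0, 0]
    - [0, 0, 0]
    - [0, 0, 0]
  twist:
    - [0, 0, 0]
    - [0, 0, 0]
    - [0, 0, 0]
    - [0, 0, 0]
    - [0, 0, 0]
    - [0, 0, 0]
  gripper: [100, 100, 60, 50, 40, 40]

```text
time: 5.52
ee_pos: [0.5419, -0.2257, 0.1834]
tcp_rot: [155.0, 0.0, 77.5]
wrist_force: [0.1, 0.6, 0.3]
opening: 0.0339
grasp_force: 0.0
```

```bash
python3 -c "
from h import *
o=bot.get_obs(); p=o['ee_pos'];print(p,o['time'],o['wrist_force'],o['opening'])
t=camera('top')[190:290,340:440,::-1]; s=camera('side')[130:230,320:420,::-1]
cv2.imwrite('pics/p5.png',cv2.resize(np.hstack([t,s]),None,fx=4,fy=4))"
```

```text
[ 0.54185838 -0.22574421  0.18344236] 5.525 [0.07833213 0.62026052 0.29858386] 0.03393018748111567
```

View pics/p5.png

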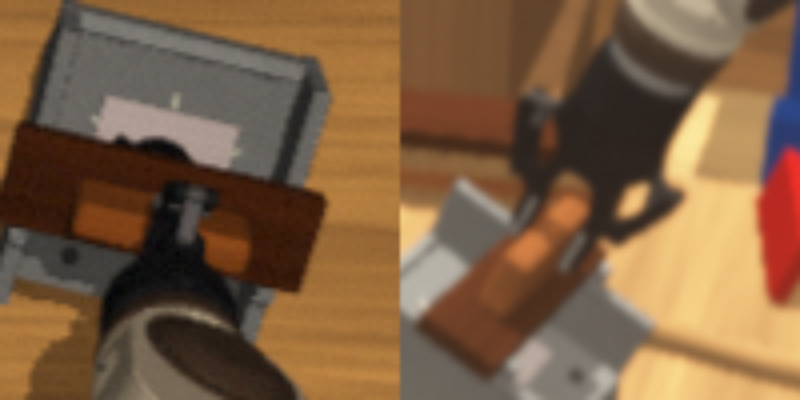

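The fingers straddle the board with good overlap, tips at (520,225) and (572,268). Now close and lift.

Request:
send_rows:
  linear:
    - [0, 0, 0]
    - [0, 0, 0]
    - [0, 0, 0]
    - [0, 0, 0]
  twist:
    - [0, 0, 0]
    - [0, 0, 0]
    - [0, 0, 0]
    - [0, 0, 0]
  gripper: [15, 10, 10, 10]
  grip_force: 50

```text
time: 6.12
ee_pos: [0.5419, -0.2258, 0.1834]
tcp_rot: [155.0, 0.0, 77.5]
wrist_force: [-2.0, 0.6, 2.3]
opening: 0.023
grasp_force: 49.7
```

Request:
send_rows:
  linear:
    - [0, 0, -0.01]
    - [0, 0, -0.02]
    - [0, 0, -0.03]
    - [0, 0, -0.03]
    - [0, 0, -0.03]
    - [0, 0, 0]
  twist:
    - [0, 0, 0]
    - [0, 0, 0]
    - [0, 0, 0]
    - [0, 0, 0]
    - [0, 0, 0]
    - [0, 0, 0]
  gripper: [10, 10, 10, 10, 10, 10]

```text
time: 6.88
ee_pos: [0.4924, -0.2149, 0.2938]
tcp_rot: [154.8, 0.0, 77.5]
wrist_force: [0.5, -0.8, -3.0]
opening: 0.0232
grasp_force: 50.3
```

```bash
cat >> h.py <<'E'
ty=np.radians(8.6); A=np.array([np.cos(ty),np.sin(ty),0]); B=np.array([-A[1],A[0],0])
TO=np.array([.580,.2393,0]); D=np.array([0,0,-1.])
Rtray=tool(D,-B) # psi=188.6
E
python3 -c "
from h import *
print(Rtray.as_euler('xyz',degrees=True))
o=bot.get_obs(); print(o['q'],rel(TO+[0,0,.3]-A*.01,Rtray))
cv2.imwrite('pics/t6.png',camera('top')[:,:,::-1]);cv2.imwrite('pics/s6.png',camera('side')[:,:,::-1])
"
```

```text
[180.    0.    8.6]
[-26.98650395 -20.52526313  -8.30903156  77.7465574    6.06553817
  76.82794392] (array([ 0.4588, -0.0173, -0.0153]), array([ 2.207, -1.508,  6.774]))
```

```bash
sed -i 's/tool(D,-B)/tool(D,B)/' h.py; python3 -c "
from h import *
o=bot.get_obs(); print(rel(TO+[0,0,.3]-A*.01,Rtray))
print(Rtray.inv().apply(TO+[0,0,.3]-A*.01-o['ee_pos']))
"
```

```text
(array([ 0.4586, -0.0159, -0.0177]), array([  1.656,   2.41 , -10.909]))
[-0.14463538  0.43577727 -0.00950357]
```

Request:
send_rows:
  linear:
    - [0, 0, 0]
    - [0, 0, 0]
    - [0, 0, 0]
    - [0, 0, 0]
    - [0, 0, 0]
    - [0, 0, 0]
    - [0, 0, 0]
  twist:
    - [0.118, 0.172, -0.779]
    - [0.118, 0.172, -0.779]
    - [0.118, 0.172, -0.779]
    - [0.118, 0.172, -0.779]
    - [0.118, 0.172, -0.779]
    - [0.118, 0.172, -0.779]
    - [0.118, 0.172, -0.779]
  gripper: [10, 10, 10, 10, 10, 10, 10]

```text
time: 7.85
ee_pos: [0.4923, -0.2148, 0.2895]
tcp_rot: [167.6, 6.5, 133.3]
wrist_force: [-0.4, 0.2, -3.4]
opening: 0.0228
grasp_force: 50.1
```

Request:
send_rows:
  linear:
    - [0, 0, 0]
    - [0, 0, 0]
    - [0, 0, 0]
    - [0, 0, 0]
    - [0, 0, 0]
    - [0, 0, 0]
    - [0, 0, 0]
    - [0, 0, 0]
  twist:
    - [0.118, 0.172, -0.779]
    - [0.118, 0.172, -0.779]
    - [0.118, 0.172, -0.779]
    - [0.118, 0.172, -0.779]
    - [0.118, 0.172, -0.779]
    - [0.118, 0.172, -0.779]
    - [0.118, 0.172, -0.779]
    - [0, 0, 0]
  gripper: [10, 10, 10, 10, 10, 10, 10, 10]

```text
time: 8.85
ee_pos: [0.4929, -0.2144, 0.2898]
tcp_rot: [179.9, -0.0, -171.4]
wrist_force: [0.4, -0.1, -3.6]
opening: 0.0232
grasp_force: 50.1
```

```bash
python3 -c "
from h import *
o=bot.get_obs(); print(rel(TO+[0,0,.3]-A*.01,Rtray),o['q'],o['ee_pos'],o['grasp_force'],o['opening'])
"
```

```text
(array([-0.1438,  0.4356, -0.0098]), array([ 0.006, -0.002, -0.002])) [-2.35254411e+01  5.79519580e+00  1.95147827e+01  1.03769536e+02
  3.73880420e-02 -3.21030629e+01] [ 0.49287154 -0.21435199  0.28976711] 50.143731236457825 0.023167275157319023
```

Request:
send_rows:
  linear:
    - [-0.012, 0.036, 0]
    - [-0.012, 0.036, 0]
    - [-0.012, 0.036, 0]
    - [-0.012, 0.036, 0]
    - [-0.012, 0.036, 0]
    - [-0.012, 0.036, 0]
    - [-0.012, 0.036, 0]
    - [-0.012, 0.036, 0]
  twist:
    - [0, 0, 0]
    - [0, 0, 0]
    - [0, 0, 0]
    - [0, 0, 0]
    - [0, 0, 0]
    - [0, 0, 0]
    - [0, 0, 0]
    - [0, 0, 0]
  gripper: [10, 10, 10, 10, 10, 10, 10, 10]

```text
time: 9.85
ee_pos: [0.5444, 0.0856, 0.2909]
tcp_rot: [180.0, 0.1, -171.6]
wrist_force: [0.1, -0.5, -2.4]
opening: 0.0227
grasp_force: 50.3
```

Request:
send_rows:
  linear:
    - [-0.012, 0.036, 0]
    - [-0.012, 0.036, 0]
    - [-0.012, 0.036, 0.02]
    - [-0.012, 0.036, 0.03]
    - [0, 0.004, 0.04]
    - [0, 0, 0.04]
    - [0, 0, 0.04]
    - [0, 0, 0]
  twist:
    - [0, 0, 0]
    - [0, 0, 0]
    - [0, 0, 0]
    - [0, 0, 0]
    - [0, 0, 0]
    - [0, 0, 0]
    - [0, 0, 0]
    - [0, 0, 0]
  gripper: [10, 10, 10, 10, 10, 10, 10, 10]

```text
time: 10.85
ee_pos: [0.5679, 0.2369, 0.1177]
tcp_rot: [-179.9, -0.3, -171.6]
wrist_force: [-0.4, 0.1, -1.5]
opening: 0.0228
grasp_force: 50.4
```

```bash
python3 -c "
from h import *
o=bot.get_obs(); print(rel(TO+[0,0,.043]-A*.01,Rtray),o['q'],o['ee_pos'])
t=camera('top')[170:310,150:290,::-1]; s=camera('side')[270:410,210:370,::-1]
cv2.imwrite('pics/p7.png',cv2.resize(np.hstack([t,s]),None,fx=2.6,fy=2.6))
"
```

```text
(array([-0.0027,  0.0008,  0.0747]), array([-0.011, -0.029, -0.018])) [ 2.26561082e+01  1.34418926e+01  8.95150791e+00  8.58128379e+01
 -3.42188002e-02  1.42383301e+01] [0.56791476 0.23685743 0.11766956]
```

View pics/p7.png

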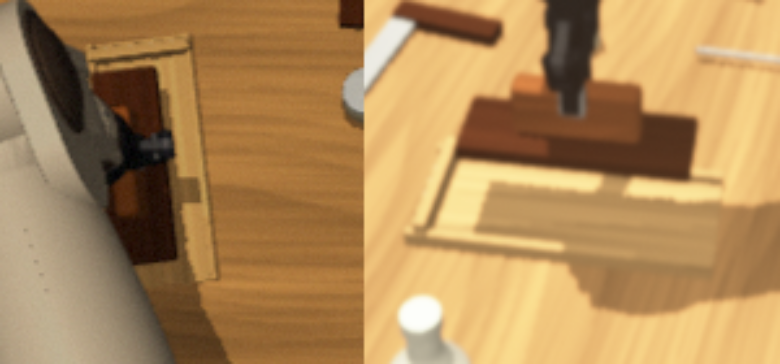

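Top view: the block hangs over the tray, parallel to it, its right edge running from (155,68) to (177,260). Side view: level, with the pads holding about half of the board's height. A quick number check before lowering.

```bash
python3 -c "
from h import *
for uv in [(155,68),(177,260)]:
  p=onz('top',(150+uv[0]/2.6,170+uv[1]/2.6),.095)-TO; print(p@A,p@B)
# side view bottom corner right-near (690,178), left-near(457,155): y tray = +.033 plane
for uv in [(690,178),(457,153)]:
  o,d=ray('side',(210+(uv[0]-364)/2.6,270+uv[1]/2.6)); t=(.033-(o-TO)@B)/(d@B); p=o+t*d-TO; print((p@A).round(4),p[2])
"
```

```text
0.08289748354472636 -0.03183267175361309
-0.11521769503644586 -0.032211322070517856
-0.1134 0.09638486171365979
0.0839 0.09725531117001762
```

Request:
send_rows:
  linear:
    - [-0.001, 0.001, 0.02]
    - [0, 0, 0.02]
    - [0, 0, 0.02]
    - [0, 0, 0.008]
    - [0, 0, 0]
  twist:
    - [0, 0, 0]
    - [0, 0, 0]
    - [0, 0, 0]
    - [0, 0, 0]
    - [0, 0, 0]
  gripper: [10, 10, 10, 10, 10]

```text
time: 11.58
ee_pos: [0.5714, 0.2391, 0.055]
tcp_rot: [-180.0, 0.2, -171.5]
wrist_force: [-0.6, 0.3, -2.8]
opening: 0.0229
grasp_force: 50.5
```

Request:
send_rows:
  linear:
    - [0, 0, 0.003]
    - [0, 0, 0.003]
    - [0, 0, 0]
  twist:
    - [0, 0, 0]
    - [0, 0, 0]
    - [0, 0, 0]
  gripper: [10, 10, 10]

```text
time: 11.95
ee_pos: [0.5709, 0.2389, 0.0479]
tcp_rot: [-180.0, 0.1, -171.4]
wrist_force: [0.2, 0.1, -3.3]
opening: 0.0233
grasp_force: 50.5
```

Request:
send_rows:
  linear:
    - [0, 0, 0.002]
    - [0, 0, 0.002]
    - [0, 0, 0]
  twist:
    - [0, 0, 0]
    - [0, 0, 0]
    - [0, 0, 0]
  gripper: [10, 10, 10]

```text
time: 12.32
ee_pos: [0.5708, 0.2389, 0.0437]
tcp_rot: [-180.0, 0.1, -171.4]
wrist_force: [0.0, 0.0, -2.7]
opening: 0.0228
grasp_force: 50.5
```

Request:
send_rows:
  linear:
    - [0, 0, 0.002]
    - [0, 0, 0.001]
    - [0, 0, 0]
  twist:
    - [0, 0, 0]
    - [0, 0, 0]
    - [0, 0, 0]
  gripper: [10, 10, 10]

```text
time: 12.7
ee_pos: [0.5709, 0.2389, 0.0408]
tcp_rot: [-180.0, 0.1, -171.4]
wrist_force: [0.5, -0.0, -3.2]
opening: 0.0232
grasp_force: 50.5
```

Request:
send_rows:
  linear:
    - [0, 0, 0.002]
    - [0, 0, 0.001]
    - [0, 0, 0]
  twist:
    - [0, 0, 0]
    - [0, 0, 0]
    - [0, 0, 0]
  gripper: [10, 10, 10]

```text
time: 13.08
ee_pos: [0.571, 0.239, 0.0382]
tcp_rot: [-180.0, 0.1, -171.4]
wrist_force: [-2.3, 0.2, 0.8]
opening: 0.0227
grasp_force: 50.9
```

Request:
send_rows:
  linear:
    - [-0.006, 0, 0]
    - [-0.006, 0, 0]
    - [-0.006, 0, 0]
    - [-0.004, 0, 0]
    - [0, 0, 0]
  twist:
    - [0, 0, 0]
    - [0, 0, 0]
    - [0, 0, 0]
    - [0, 0, 0]
    - [0, 0, 0]
  gripper: [10, 10, 10, 10, 10]

```text
time: 13.7
ee_pos: [0.5936, 0.2423, 0.0382]
tcp_rot: [-180.0, 0.2, -171.4]
wrist_force: [0.1, 0.3, 3.0]
opening: 0.023
grasp_force: 51.4
```

Request:
send_rows:
  linear:
    - [-0.002, 0, 0]
    - [-0.002, 0, 0]
    - [0, 0, 0]
  twist:
    - [0, 0, 0]
    - [0, 0, 0]
    - [0, 0, 0]
  gripper: [10, 10, 10]

```text
time: 14.08
ee_pos: [0.5947, 0.2426, 0.0382]
tcp_rot: [-180.0, -0.1, -171.4]
wrist_force: [-14.4, -2.6, 11.2]
opening: 0.023
grasp_force: 52.4
```

Request:
send_rows:
  linear:
    - [-0.001, 0, 0]
    - [-0.001, 0, 0]
    - [0, 0, 0]
  twist:
    - [0, 0, 0]
    - [0, 0, 0]
    - [0, 0, 0]
  gripper: [10, 10, 10]

```text
time: 14.45
ee_pos: [0.5946, 0.2426, 0.0382]
tcp_rot: [-180.0, -0.3, -171.4]
wrist_force: [-25.0, -3.6, 17.1]
opening: 0.0227
grasp_force: 53.1
```

Request:
send_rows:
  linear:
    - [0.003, 0, 0]
    - [0.001, 0, 0]
    - [0, 0, 0]
  twist:
    - [0, 0, 0]
    - [0, 0, 0]
    - [0, 0, 0]
  gripper: [10, 10, 10]
  grip_force: 20

```text
time: 14.82
ee_pos: [0.5947, 0.2426, 0.0382]
tcp_rot: [-180.0, 0.1, -171.4]
wrist_force: [-4.2, -0.2, 5.7]
opening: 0.0231
grasp_force: 51.7
```

Request:
send_rows:
  linear:
    - [0, 0, 0]
    - [0, 0, 0]
    - [0, 0, 0]
    - [0, 0, 0]
    - [0, 0, 0]
  twist:
    - [0, 0, 0]
    - [0, 0, 0]
    - [0, 0, 0]
    - [0, 0, 0]
    - [0, 0, 0]
  gripper: [35, 45, 60, 70, 70]

```text
time: 15.45
ee_pos: [0.5948, 0.2425, 0.0379]
tcp_rot: [-180.0, 0.1, -171.4]
wrist_force: [-0.1, -1.2, -0.2]
opening: 0.06
grasp_force: 0.0
```

Request:
send_rows:
  linear:
    - [0, 0, -0.02]
    - [0, 0, -0.04]
    - [0, 0, -0.06]
    - [0, 0, -0.06]
    - [0, 0, -0.06]
    - [0, 0, 0]
  twist:
    - [0, 0, 0]
    - [0, 0, 0]
    - [0, 0, 0]
    - [0, 0, 0]
    - [0, 0, 0]
    - [0, 0, 0]
  gripper: [70, 70, 70, 70, 70, 70]

```text
time: 16.2
ee_pos: [0.5953, 0.243, 0.2858]
tcp_rot: [179.9, 0.7, -171.4]
wrist_force: [0.2, -0.7, -0.5]
opening: 0.06
grasp_force: 0.0
```

```bash
python3 -c "
from h import *
s=camera('side')[:,:,::-1].copy(); t=camera('top')[:,:,::-1].copy()
cv2.imwrite('pics/s8.png',s);cv2.imwrite('pics/t8.png',t)
# dark block mask in tray in both views
for n,im,(r0,r1,c0,c1) in(('side',s,(290,390,220,370)),('top',t,(170,300,170,245))):
  h=cv2.cvtColor(im,cv2.COLOR_BGR2HSV)[r0:r1,c0:c1]
  m=((h[...,0]<14)&(h[...,1]>110)&(h[...,2]<130)).astype(np.uint8)
  k,l,st,ce=cv2.connectedComponentsWithStats(m); i=1+st[1:,4].argmax(); print(n,st[i])
  ct=max(cv2.findContours(m,0,2)[0],key=cv2.contourArea); q=cv2.approxPolyDP(ct,3,True)[:,0]+[c0,r0]; print(q.tolist())
# desk: dark handle in top view
g=t[195:262,345:420].max(2); m=(g<45).astype(np.uint8); k,l,st,ce=cv2.connectedComponentsWithStats(m)
for i in range(1,k):
  if st[i,4]>15:
    y,x=np.where(l==i); c=np.cov(x,y); w,v=np.linalg.eigh(c); print('dark',st[i],ce[i]+[345,195],v[:,1],np.sqrt(w)*12**.5)
"
```

```text
side [  17   43   88   32 1675]
[[237, 350], [243, 356], [320, 364], [324, 343], [307, 341], [304, 336], [300, 339], [244, 333], [240, 345], [281, 351], [282, 355]]
top [  20   21   32   72 1406]
[[213, 191], [190, 193], [191, 201], [198, 196], [203, 211], [193, 216], [200, 262], [221, 259]]
dark [ 1  2  9 32 40] [349.675 212.375] [-0.24622687  0.96921222] [ 1.28987915 32.62251553]
dark [ 55  16  18  51 131] [408.69465649 236.90839695] [-0.29698725  0.95488144] [ 2.64534751 55.26791544]
dark [ 21  30  26  25 369] [379.13550136 235.47154472] [0.68335693 0.73008445] [15.23443704 25.38131499]
```

```bash
python3 -c "
from h import *
for uv in [(213.5,191),(221.5,259)]:
  p=onz('top',uv,.024)-TO; print('blk',p@A,p@B)
w=np.cross(n,u); print('left v',w) # desk +y
P0=np.array([0,0,.105]); 
s=cv2.imread('pics/s8.png');t=cv2.imread('pics/t8.png')
for nm,im,(r0,r1,c0,c1) in(('top',t,(195,262,345,420)),('side',s,(180,240,320,385))):
  for th in(30,45,60):
    g=im[r0:r1,c0:c1].max(2); m=(g<th).astype(np.uint8); k,l,st,ce=cv2.connectedComponentsWithStats(m)
    for i in range(1,k):
      if st[i,4]>60 :
        ct=max(cv2.findContours((l==i).astype(np.uint8),0,2)[0],key=cv2.contourArea)
        (c,sz,a)=cv2.minAreaRect(ct); print(nm,th,st[i,4],(np.array(c)+[c0,r0]).round(1),np.round(sz,1),round(a), (cv2.approxPolyDP(ct,1.5,True)[:,0]+[c0,r0]).tolist())
# expected image directions for a panel point near
c=np.array([.56,-.228,.144])
for a in(-60,0,60):
  d=np.cos(np.radians(a))*u-np.sin(np.radians(a))*w
  print(a,[(proj(q,c+.04*d)-proj(q,c-.04*d)).round(1) for q in('top','side')])
print(proj('top',c),proj('side',c))
"
```

```text
blk 0.109416540245689 -0.031587742527860875
blk -0.08317875945445304 -0.03241069575337544
left v [ 2.16433218e-01  9.76267158e-01 -1.38777878e-17]
top 30 340 [379.3 236.5] [28.5 18. ] 72 [[369, 225], [367, 228], [373, 231], [370, 234], [371, 240], [380, 243], [387, 249], [390, 246], [390, 242], [387, 239], [386, 229], [380, 225], [373, 227]]
top 45 131 [408.8 236.1] [ 3.2 52.8] 17 [[417, 211], [400, 261], [403, 261]]
top 45 369 [379.2 236.5] [29.2 18.8] 66 [[366, 228], [373, 242], [380, 243], [387, 249], [391, 246], [387, 239], [387, 231], [383, 226], [369, 225]]
top 60 75 [349.1 214.3] [ 2.1 40.3] 15 [[355, 195], [346, 222], [345, 234]]
top 60 186 [409.  235.2] [ 3.6 54.7] 17 [[417, 209], [413, 216], [400, 261], [403, 261], [418, 212]]
top 60 384 [379.6 234.8] [30.4 18.8] 27 [[368, 225], [366, 230], [369, 233], [370, 239], [388, 249], [391, 243], [387, 239], [385, 227], [381, 225]]
side 60 150 [344.3 209.2] [13.4 17. ] 45 [[354, 207], [343, 207], [334, 211], [344, 219]]
-60 [array([-22. , -20.7]), array([-21.1,   2. ])]
0 [array([  8.3, -28.3]), array([-21.5, -16. ])]
60 [array([30.3, -7.7]), array([ -0.4, -18. ])]
[379.26841887 238.84885191] [345.68886489 206.6661287 ]
```

```bash
cat >> h.py <<'E'
w=np.cross(n,u)
E
python3 -c "
from h import *
print(tri((378.2,236.7),(344.3,209.5)),onz('top',(378.2,236.7),.144))
c=onz('top',(378.2,236.7),.144)
print(proj('side',c))
# block origin check: BT on axis plane
print((BT-c)@n,(BT-c)@w,(BT-c)@u)
Rs=tool(-n,0*n+(-(np.cos(np.radians(30))*u+np.sin(np.radians(30))*w)))
print(Rs.as_euler('xyz',degrees=True))
o=bot.get_obs();print(o['q'],rel(c+n*.1,Rs),rel(c+n*.1,tool(-n,w)))
"
```

```text
(array([ 0.56494666, -0.22667915,  0.13436761]), np.float64(0.0027578020140075093)) [ 0.56546977 -0.22516408  0.144     ]
[343.66974002 206.84277444]
0.07737719032646775 -0.005020720942357654 -0.005037759093416089
[-158.01007034  -12.1985922   -74.87907188]
[ 2.22403601e+01  2.09184195e+01  3.64176513e+01  1.05260759e+02
 -6.94750111e-02  1.36571054e+01] (array([ 0.1382, -0.4431,  0.0444]), array([ 2.651, -0.927, -9.722])) (array([ 0.1382, -0.4431,  0.0444]), array([ 0.463, -2.447,  2.074]))
```

Request:
send_rows:
  linear:
    - [0.0138, -0.0443, 0]
    - [0.0138, -0.0443, 0]
    - [0.0138, -0.0443, 0]
    - [0.0138, -0.0443, 0]
    - [0.0138, -0.0443, 0]
    - [0.0138, -0.0443, 0]
    - [0.0138, -0.0443, 0]
    - [0.0138, -0.0443, 0]
  twist:
    - [0, 0, 0]
    - [0, 0, 0]
    - [0, 0, 0]
    - [0, 0, 0]
    - [0, 0, 0]
    - [0, 0, 0]
    - [0, 0, 0]
    - [0, 0, 0]
  gripper: [60, 60, 60, 60, 60, 60, 60, 60]

```text
time: 17.3
ee_pos: [0.5368, -0.1256, 0.2766]
tcp_rot: [180.0, -0.0, -171.4]
wrist_force: [0.8, -0.1, 0.5]
opening: 0.051
grasp_force: 0.0
```

Request:
send_rows:
  linear:
    - [0.0138, -0.0443, 0]
    - [0.0138, -0.0443, 0]
    - [0, 0, 0.02]
    - [0, 0, 0]
  twist:
    - [0, 0, 0]
    - [0, 0, 0]
    - [0, 0, 0]
    - [0, 0, 0]
  gripper: [60, 60, 60, 60]

```text
time: 17.8
ee_pos: [0.5227, -0.2161, 0.2555]
tcp_rot: [179.9, -0.1, -171.5]
wrist_force: [-0.2, 0.7, 0.0]
opening: 0.0507
grasp_force: 0.0
```

```bash
cat >> h.py <<'E'
SW=np.array([.5655,-.2255,.144])
Rs=tool(-n,-np.sin(np.pi/3)*u+.5*w)
E
python3 -c "
from h import *
o=bot.get_obs();print(o['q'],rel(SW+n*.1,Rs))"
```

```text
[-2.24725951e+01  8.52800789e+00  1.86056631e+01  1.00233618e+02
  2.27903748e-02 -3.09942943e+01] (array([-0.0016, -0.0006,  0.0208]), array([ 1.669, -1.946, -3.835]))
```

Request:
send_rows:
  linear:
    - [0, 0, 0]
    - [0, 0, 0]
    - [0, 0, 0]
    - [0, 0, 0]
    - [0, 0, 0]
    - [0, 0, 0]
  twist:
    - [0.334, -0.389, -0.767]
    - [0.334, -0.389, -0.767]
    - [0.334, -0.389, -0.767]
    - [0.334, -0.389, -0.767]
    - [0.334, -0.389, -0.767]
    - [0, 0, 0]
  gripper: [55, 55, 55, 55, 55, 55]

```text
time: 18.55
ee_pos: [0.5226, -0.2153, 0.2582]
tcp_rot: [-157.7, 12.3, -130.0]
wrist_force: [-0.1, -0.0, 0.5]
opening: 0.0469
grasp_force: 0.0
```

```bash
python3 -c "
from h import *
o=bot.get_obs();print(o['q'],rel(SW-n*.012,Rs))"
```

```text
[-25.25638705 -18.21982188 -10.74726911  72.73940136   5.37925065
 -71.6217317 ] (array([0.005 , 0.0074, 0.134 ]), array([-0.025,  0.011,  0.005]))
```

Request:
send_rows:
  linear:
    - [0.005, 0.007, 0.03]
    - [0, 0, 0.03]
    - [0, 0, 0.03]
    - [0, 0, 0.02]
    - [0, 0, 0]
  twist:
    - [-0.02, 0.01, 0]
    - [0, 0, 0]
    - [0, 0, 0]
    - [0, 0, 0]
    - [0, 0, 0]
  gripper: [55, 55, 55, 55, 55]

```text
time: 19.18
ee_pos: [0.5615, -0.2245, 0.1528]
tcp_rot: [-158.2, 12.1, -130.2]
wrist_force: [-0.1, -0.0, -0.1]
opening: 0.047
grasp_force: 0.0
```

Request:
send_rows:
  linear:
    - [0, 0, 0.008]
    - [0, 0, 0.008]
    - [0, 0, 0.007]
    - [0, 0, 0]
  twist:
    - [0, 0, 0]
    - [0, 0, 0]
    - [0, 0, 0]
    - [0, 0, 0]
  gripper: [55, 55, 55, 55]

```text
time: 19.68
ee_pos: [0.571, -0.2274, 0.1333]
tcp_rot: [-158.0, 12.2, -130.1]
wrist_force: [-0.3, -0.0, 0.4]
opening: 0.0471
grasp_force: 0.0
```

Request:
send_rows:
  linear:
    - [0, 0, 0]
    - [0, 0, 0]
    - [0, 0, 0]
    - [0, 0, 0]
  twist:
    - [0, 0, 0]
    - [0, 0, 0]
    - [0, 0, 0]
    - [0, 0, 0]
  gripper: [30, 20, 10, 10]
  grip_force: 20

```text
time: 20.18
ee_pos: [0.5712, -0.2275, 0.1341]
tcp_rot: [-157.9, 12.2, -130.0]
wrist_force: [-0.5, -0.8, 0.3]
opening: 0.0086
grasp_force: 0.0
```

```bash
python3 -c "
from h import *
o=bot.get_obs();print(rel(SW-n*.012,Rs),o['wrist_force'],o['torque'],o['opening'],o['grasp_force'])"
```

```text
(array([0.    , 0.0014, 0.0004]), array([-0.006,  0.001,  0.007])) [-0.49645899 -0.78595974  0.26030164] [ 0.07789282  0.34221707 -0.0188488 ] 0.008554429244924102 0.0
```

Closing met nothing, so the tips are above the bar, as the pictures suggested. Reopen and go deeper in steps.

Request:
send_rows:
  linear:
    - [0, 0, 0]
    - [0, 0, 0]
    - [0, 0, 0]
    - [0, 0, 0.004]
    - [0, 0, 0.004]
    - [0, 0, 0.004]
    - [0, 0, 0]
  twist:
    - [0, 0, 0]
    - [0, 0, 0]
    - [0, 0, 0]
    - [0, 0, 0]
    - [0, 0, 0]
    - [0, 0, 0]
    - [0, 0, 0]
  gripper: [55, 55, 55, 55, 55, 55, 55]

```text
time: 21.05
ee_pos: [0.5761, -0.2285, 0.1224]
tcp_rot: [-158.0, 12.2, -130.1]
wrist_force: [0.4, 0.8, 0.1]
opening: 0.0469
grasp_force: 0.0
```

Request:
send_rows:
  linear:
    - [0, 0, 0]
    - [0, 0, 0]
    - [0, 0, 0]
    - [0, 0, 0]
  twist:
    - [0, 0, 0]
    - [0, 0, 0]
    - [0, 0, 0]
    - [0, 0, 0]
  gripper: [30, 20, 10, 10]

```text
time: 21.55
ee_pos: [0.575, -0.2272, 0.1224]
tcp_rot: [-158.1, 12.2, -130.0]
wrist_force: [-9.3, 7.7, 3.6]
opening: 0.0172
grasp_force: 21.3
```

Request:
send_rows:
  linear:
    - [0, 0, 0]
    - [0, 0.002, 0]
    - [0, 0, 0.003]
    - [0, 0, 0.002]
    - [0, 0, 0]
  twist:
    - [0, 0, 0]
    - [0, 0, 0]
    - [0, 0, 0]
    - [0, 0, 0]
    - [0, 0, 0]
  gripper: [45, 45, 45, 45, 45]

```text
time: 22.18
ee_pos: [0.5769, -0.2277, 0.1174]
tcp_rot: [-158.0, 12.2, -130.1]
wrist_force: [0.4, 0.2, 0.0]
opening: 0.0387
grasp_force: 0.0
```

Request:
send_rows:
  linear:
    - [0, 0, 0]
    - [0, 0, 0]
    - [0, 0, 0]
    - [0, 0, 0]
  twist:
    - [0, 0, 0]
    - [0, 0, 0]
    - [0, 0, 0]
    - [0, 0, 0]
  gripper: [30, 20, 10, 10]

```text
time: 22.68
ee_pos: [0.5769, -0.2277, 0.1179]
tcp_rot: [-157.9, 12.2, -130.0]
wrist_force: [-2.3, 0.9, 2.1]
opening: 0.0174
grasp_force: 20.0
```

```bash
python3 -c "
from h import *
o=bot.get_obs();print(rel(SW-n*.012,Rs),o['wrist_force'],o['torque'],o['q'])"
```

```text
(array([ 0.    , -0.0006, -0.0166]), array([-0.005,  0.001,  0.008])) [-2.32191051  0.91198963  2.08194887] [0.20311153 0.61937099 0.03396163] [-23.85288348 -11.46664788 -20.85663206  55.98890006   4.76057436
 -70.38439671]
```

Request:
send_rows:
  linear:
    - [0, 0, 0]
    - [0, 0, 0]
    - [0, 0, 0]
    - [0, 0, 0]
    - [0, 0, 0]
  twist:
    - [0, 0, 0]
    - [0, 0, 0.6]
    - [0, 0, 0.6]
    - [0, 0, 0.6]
    - [0, 0, 0]
  gripper: [10, 10, 10, 10, 10]
  grip_force: 50

```text
time: 23.3
ee_pos: [0.5775, -0.2287, 0.1184]
tcp_rot: [-162.5, 18.3, -147.7]
wrist_force: [1.9, -6.1, 0.4]
opening: 0.0163
grasp_force: 51.7
```

```bash
python3 -c "
from h import *
o=bot.get_obs();r=R.from_euler('xyz',o['tcp_rot'],degrees=True)
print(r.inv().apply(o['wrist_force']),r.inv().apply(o['torque']),o['opening'],o['grasp_force'])"
```

```text
[ 1.43590047 -6.14745574  1.052332  ] [ 0.83507468  0.34913228 -0.32111405] 0.01628846242605091 51.73570096492767
```

Request:
send_rows:
  linear:
    - [0, 0, 0]
    - [0, 0, 0]
    - [0, 0, 0]
    - [0, 0, 0]
    - [0, 0, 0]
    - [0, 0, 0]
  twist:
    - [0, 0, 0.7]
    - [0, 0, 0.7]
    - [0, 0, 0.7]
    - [0, 0, 0.7]
    - [0, 0, 0.7]
    - [0, 0, 0]
  gripper: [10, 10, 10, 10, 10, 10]

```text
time: 24.05
ee_pos: [0.578, -0.2311, 0.119]
tcp_rot: [-176.4, 25.0, 175.1]
wrist_force: [8.4, -17.3, -3.5]
opening: 0.0162
grasp_force: 50.9
```

```bash
python3 -c "
from h import *
o=bot.get_obs();r=R.from_euler('xyz',o['tcp_rot'],degrees=True)
print(r.inv().apply(o['wrist_force']),r.inv().apply(o['torque']),o['opening'],o['grasp_force'],np.degrees((Rs.inv()*r).as_rotvec()))"
```

```text
[ -7.46530293 -16.03997079   8.38422175] [ 3.10854695 -1.05139275  0.15956933] 0.01615053631095303 50.91405808925629 [ 4.89943045e-01 -1.27445904e-02  5.30962693e+01]
```

Request:
send_rows:
  linear:
    - [-0.001, -0.003, 0.001]
    - [0, -0.001, 0]
    - [0, -0.001, 0]
    - [0, -0.001, 0]
    - [0, -0.001, 0]
    - [0, 0, 0]
  twist:
    - [0, 0, 0]
    - [0, 0, 0.8]
    - [0, 0, 0.8]
    - [0, 0, 0.8]
    - [0, 0, 0.8]
    - [0, 0, 0]
  gripper: [10, 10, 10, 10, 10, 10]

```text
time: 24.8
ee_pos: [0.5773, -0.2337, 0.1187]
tcp_rot: [168.7, 22.6, 140.3]
wrist_force: [-5.7, 7.1, 9.2]
opening: 0.0168
grasp_force: 53.5
```

```bash
python3 -c "
from h import *
o=bot.get_obs();r=R.from_euler('xyz',o['tcp_rot'],degrees=True)
print(r.inv().apply(o['wrist_force']),r.inv().apply(o['torque']),o['opening'],o['grasp_force'],np.degrees((Rs.inv()*r).as_rotvec()))"
```

```text
[  4.68652692   4.14137432 -11.33038272] [-0.65361831  1.42114033 -0.0243008 ] 0.016791108237735684 53.46281290054321 [-6.06738309e-02 -1.79977986e-01  8.49635017e+01]
```

Request:
send_rows:
  linear:
    - [0, 0, -0.001]
    - [0, 0, 0]
    - [0, 0, 0]
    - [0, 0, 0]
    - [0, 0, 0]
    - [0, 0, 0]
  twist:
    - [0, 0, 0.8]
    - [0, 0, 0.8]
    - [0, 0, 0.8]
    - [0, 0, 0.8]
    - [0, 0, 0.4]
    - [0, 0, 0]
  gripper: [10, 10, 10, 10, 10, 10]

```text
time: 25.55
ee_pos: [0.5752, -0.2352, 0.1179]
tcp_rot: [157.9, 11.9, 104.1]
wrist_force: [-9.8, -2.0, 5.1]
opening: 0.0161
grasp_force: 53.1
```

```bash
python3 -c "
from h import *
o=bot.get_obs();r=R.from_euler('xyz',o['tcp_rot'],degrees=True)
print(r.inv().apply(o['wrist_force']),r.inv().apply(o['torque']),o['opening'],o['grasp_force'],np.degrees((Rs.inv()*r).as_rotvec()))"
```

```text
[-0.58693867 -7.39827832 -8.45552828] [ 1.92255461  0.18844347 -0.03708448] 0.01605868086813365 53.05290877819061 [1.50360992e-01 7.66864598e-02 1.21007268e+02]
```

Request:
send_rows:
  linear:
    - [0, -0.001, -0.001]
    - [0, 0, 0]
    - [0, 0, 0]
    - [0, 0, 0]
    - [0, 0, 0]
  twist:
    - [0, 0, 0]
    - [0, 0, 0]
    - [0, 0, 0]
    - [0, 0, 0]
    - [0, 0, 0]
  gripper: [10, 30, 50, 50, 50]
  grip_force: 20

```text
time: 26.18
ee_pos: [0.5751, -0.2347, 0.1189]
tcp_rot: [157.8, 11.9, 104.2]
wrist_force: [0.6, 0.6, -1.0]
opening: 0.0427
grasp_force: 0.0
```

Request:
send_rows:
  linear:
    - [0, 0, -0.01]
    - [0, 0, -0.03]
    - [0, 0, -0.05]
    - [0, 0, -0.05]
    - [0, 0, -0.05]
    - [0, 0, -0.05]
    - [0, 0, 0]
    - [0, 0, 0]
  twist:
    - [0, 0, 0]
    - [0, 0, 0]
    - [0, 0, 0]
    - [0, 0, 0]
    - [0, 0, 0]
    - [0, 0, 0]
    - [0, 0, 0]
    - [0, 0, 0]
  gripper: [50, 50, 50, 50, 50, 50, 50, 50]

```text
time: 27.18
ee_pos: [0.4758, -0.2127, 0.3362]
tcp_rot: [157.8, 11.9, 104.2]
wrist_force: [0.1, -0.6, 0.5]
opening: 0.0427
grasp_force: 0.0
```

```bash
python3 -c "
from h import *
s=camera('side')[:,:,::-1];t=camera('top')[:,:,::-1]
for nm,im,(r0,r1,c0,c1) in(('top',t,(195,262,345,420)),('side',s,(180,240,320,385))):
  for th in(30,60):
    g=im[r0:r1,c0:c1].max(2); m=(g<th).astype(np.uint8); k,l,st,ce=cv2.connectedComponentsWithStats(m)
    for i in range(1,k):
      if st[i,4]>60 :
        ct=max(cv2.findContours((l==i).astype(np.uint8),0,2)[0],key=cv2.contourArea)
        print(nm,th,st[i,4],(ce[i]+[c0,r0]).round(1),(cv2.approxPolyDP(ct,1.5,True)[:,0]+[c0,r0]).tolist())
r0,r1,c0,c1=170,300,170,245
h=cv2.cvtColor(np.ascontiguousarray(t),cv2.COLOR_BGR2HSV)[r0:r1,c0:c1]
m=((h[...,0]<14)&(h[...,1]>110)&(h[...,2]<130)).astype(np.uint8)
ct=max(cv2.findContours(m,0,2)[0],key=cv2.contourArea); q=cv2.approxPolyDP(ct,2,True)[:,0]+[c0,r0]; print(q.tolist())
for a in q:
  p=onz('top',a,.024)-TO; print((p@A).round(4),(p@B).round(4))
for uv in [(190,190.5),(208,189.6)]: print('stop',(onz('top',uv,.028)-TO)@A)
"
```

```text
top 30 358 [377.7 234.8] [[392, 230], [388, 231], [380, 225], [374, 226], [370, 233], [364, 237], [365, 243], [381, 243], [390, 238], [387, 235], [393, 233]]
top 60 69 [349.2 214.2] [[354, 196], [347, 219], [345, 234]]
top 60 182 [408.9 235.7] [[416, 209], [400, 261], [403, 261], [417, 215]]
top 60 392 [377.7 235. ] [[392, 230], [376, 225], [371, 228], [368, 235], [364, 236], [365, 244], [373, 242], [382, 243], [393, 237], [388, 237], [389, 234], [393, 234]]
side 60 102 [342.2 211. ] [[342, 202], [341, 208], [336, 212], [344, 219], [346, 217], [345, 204]]
[[212, 190], [190, 193], [200, 263], [221, 259]]
0.1128 -0.0277
0.1118 0.0342
-0.0868 0.0278
-0.083 -0.031
stop 0.11805774348451323
stop 0.11444339364535142
```

```bash
python3 -c "
from workcell import ticket
print(ticket.job_done())"
```

```text
the job is handed in; nothing more can be done
None
```

The push block is released and flat in the tray, pressed up to the end stop, the switch is turned to its last detent and stayed there after release, and the job was handed in at about 27 s; no verdict was returned.

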